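# Rub a lamination home in the glue press

## Robot

A 6-joint arm with a two-finger parallel gripper is mounted at the origin on the work surface. World frame = base frame: x ahead of the robot, y to its left, z up, the work surface at z = 0. Lengths are in mm, angles in rad, forces in N, time in s.
With the tool pointing down it reaches from about 350 to 875 mm from the base axis. Payload 4.2 kg.
Tool frame: the origin (TCP) lies midway between the tips of the shut fingers; the grasp point (between the pads) lies 19 mm behind it; z points along the fingers, y is the line along which they close (so a half turn about z gives the same grasp; the last joint's range is limited). The gripper opens to 85 mm and grips with 20 to 120 N. Pads are 22 mm wide; open, the fingers measure 114 mm over their backs; the gripper's body (76 mm by 85 mm) begins 54 mm behind the grasp point. The pads swing forward as they close: fully open they stand 13 mm farther back than shut.
Start: joints at [1.517, 0.385, 0.008, 0, -1.194, -0.259], TCP at [192.295, 594.661, 231.312] pointing down, gripper open.
Joint ranges: [-3.14, 3.14], [-1.21, 2.06], [-1.07, 1.41], [-3.16, 2.05], [-2.99, -0.16], [-3.1, 3.1]. Speed limits (rad/s): [2.79, 2.79, 3.14, 3.14, 3.14, 3.14].

## Interface

Orientations are given as a unit quaternion [x, y, z, w].
In Python, from bench import read_state, get_image, job_done gives the robot as it stands.
- The arm moves only by the shell command python3 -m jog 'ROWS'. ROWS is JSON, a list of rows, each a list of 3 entries, a list of its own where there are three numbers: the shift along the world's x, y, z scaled (see below), then the turn, a rotation vector about the world's x, y, z scaled (see below), then the gripper's target within -1 to 1 (shut at 1, half-way at 0, fully open at -1). In form: [[[x, y, z], [wx, wy, wz], claw], ...]. A call has 1 to 20 rows; each row is the pose to reach, as a shift and turn from the pose commanded when the call began; what a row does not reach only later rows make up. The controller multiplies each number of a shift by 10 cm and each number of a turn by 120 degrees. A row lasts 1/10 s, in which the tool goes at most 50 mm and 8.59 degrees, less where a joint would pass 70% of its speed; a pose out of reach is approached as far as the arm can. A call with a number of a shift or a turn outside -1 to 1 is refused whole. A call with a gripper value outside its range is refused whole. The fingers move at their own pace and stop on an object; the grip force is fixed at half the most. Time passes only in rows, so rows that repeat a pose let the fingers close. It gives the time, the measured TCP pose, the force, the opening and the grip force at its end, in the units of the state.
- read_state(): the state, without advancing time (a new reading comes with each control period).
- get_image(name): name is "scene" or "top"; returns a dict with "frame" (480x640x3 uint8, red, green, blue), "range_z" (480x640 float32, mm along the optical axis (not along the pixel's ray), 0 where there is no reading), "fx", "fy", "cx", "cy" (pixels), "distortion" ([k1, k2, p1, p2, k3] as OpenCV has them; the pictures are not rectified), "R" (3x3) and "t" (3): a world point X has camera coordinates R X + t. Camera axes: x right, y down, z forward; pixel columns grow to the right and rows downward; lengths in mm; the calibration is good to about 2 mm. A picture is of the moment at which its call begins.
- job_done(): hands the job in; it is judged then, once.
The state is a dict: "clock": time; "joints": joint angles; "joint_vel": joint speeds; "joint_efforts": joint torques, N m; "position": TCP position; "ee_rot": TCP orientation; "contact_force": force on the tool from outside, world axes, zero at the start; "wrist_torque": the same for the moment, N m; "gripper_width": finger opening in mm; "grasp_force": force on a finger pad.
Only numpy, scipy, OpenCV 4.12 (cv2) and the standard library are available. Lean on these libraries where they do the work, as an engineer would, in place of code of your own. Each camera call takes 0.05 s, during which the arm holds its last target. There are 200 camera calls.

## Task

Dry-fit the pale lamination on the dark one that already lies in the glue press: set it flat on the dark block with about a third of its length still hanging out at the front, then press it down with steady hand pressure, roughly 10 to 15 N, and keep pressing while you rub it back along the dark face. Stop when it is hard against the back stop and the side fence, so that both blocks lie flush with their faces flat together, then let go; do not disturb the offcut, the tin or the plane.

Things in the scene. Friction and masses are not known exactly. Their poses are not given: they have to be found in the camera images.
- press: Bench-top wooden laminating press fixed to the bench, its screw run up. Origin on the bench under the middle of the place for the blocks; x points into the press from its open front (roughly away from the robot), y left as seen from the front, z up. Base 220 x 290 x 40 mm (x = -95 to 125), on it a white bed with its top at z = 52 mm, x = -80 to 80, y = -75 to 75.
- home (a point): Point fixed to the press, at x = 0, y = 0, z = 101 mm of its frame and with the same axes: here the centre of the pale block lies when it is hard against stop and fence on the dark block.
- back_stop (a point): Top middle of the back stop's face, which looks to the front; press axes; at x = 65, y = 0, z = 108 mm of the press. The stop is 110 mm wide (y) and 28 thick. Its top lies 24 mm above the dark block's top face (z = 84).
- fence (a point): Top front corner of the side fence, on its face towards the blocks; press axes; at x = -10, y = 28, z = 108 mm of the press. From here the fence runs back (+x) to the back stop; it is 26 mm thick (towards +y). The blocks' front 55 mm stand free of it, and nothing stands on the blocks' other (-y) side.
- platen (a point): Middle of the lower front edge of the raised platen (80 x 100 x 36 mm in x, y, z) over the blocks; press axes; at x = -30, y = 0, z = 140 mm of the press. It leaves 22 mm over the finished stack, of which only the front 35 mm stand clear of it: for the hand's body to pass, lean it 25 to 45 degrees back out of the press.
- crosshead (a point): Middle of the lower front edge of the crosshead; press axes; at x = -23, y = 0, z = 230 mm of the press. The beam is 66 x 290 x 48 mm, on two uprights (60 x 36 mm) centred at x = 10, y = -115 and y = 115.
- handwheel (a point): Centre of the red handwheel over the crosshead, 136 mm in diameter, lying level; press axes; at x = 10, y = 0, z = 332 mm of the press. It does not turn.
- lower: Dark wooden block 130 x 56 x 32 mm (x, y, z), loose, 0.18 kg, already lying on the bed within 1 mm of the back stop and the fence. Origin at the centre of its underside.
- lower_mid (a point): Centre of the dark block (16 mm above its underside); same axes.
- upper: Pale cream wooden block 130 x 56 x 34 mm (x, y, z), loose, 0.12 to 0.25 kg, lying flat on the bench left or right of the press, its long axis pointing roughly away from the robot. Origin at the centre of its underside. Its ends and faces are alike; either way round will do.
- upper_mid (a point): Centre of the pale block (17 mm above its underside); same axes.
- offcut: Bystander: dark offcut 140 x 42 x 21 mm lying flat on the bench, left or right of the press; origin at the centre of its underside.
- tin: Bystander: closed tin 74 mm in diameter, 100 mm tall, standing; origin at the centre of its underside.
- plane: Bystander: small blue and steel block plane, 160 x 50 mm, 65 mm tall at the most, standing on its sole; origin at the centre of its sole.

How it is judged (in metres and radians):
On the way, in this order (a step that is already met when the one before it is completed fails the run):
1. the pale block lies flat on the dark one, its end hanging out at the front by 25 to 85 mm, and is pressed down on it (over 5 N between them) (x of upper_mid in the frame of home between -0.085 and -0.025 m and z of upper_mid in the frame of home between -0.0025 and 0.0025 m and angle between the z axis of upper_mid and the z axis of home, either way round below 0.035 rad and contact force between upper and lower above 5 N), for 0.2 s.
2. still pressed down (over 5 N) and flat on it with 5 to 24 mm left to slide (x of upper_mid in the frame of home between -0.024 and -0.005 m and z of upper_mid in the frame of home below 0.0025 m and angle between the z axis of upper_mid and the z axis of home, either way round below 0.035 rad and contact force between upper and lower above 5 N), for 0.05 s.
At the end, for the whole second after the job is handed in: The pale block is within 2 mm of home in every direction and within 1.4 degrees of square to the stop (1.1 degrees of flat), the dark block within 2.5 mm of its place and as square, both released and at rest; offcut, tin and plane within 15 mm of where they stood (x of upper_mid in the frame of home between -0.002 and 0.002 m and y of upper_mid in the frame of home between -0.002 and 0.002 m and z of upper_mid in the frame of home between -0.002 and 0.002 m and angle between the x axis of each of upper_mid, lower_mid and the x axis of home, either way round below 0.025 rad and angle between the z axis of upper_mid and the z axis of home, either way round below 0.02 rad and x of lower_mid in the frame of home above -0.0025 m and y of lower_mid in the frame of home between -0.0025 and 0.0025 m and linear speed of each of upper, lower below 0.01 m/s and distance of each of offcut, tin, plane from where it was at the start of the episode below 0.015 m); the robot touches nothing.
It fails at once if the pale block is crushed onto the dark one (over 45 N) (contact force between upper and lower above 45 N).
It fails at once if a bystander is pushed more than 25 mm or the tin is tipped (distance of any of offcut, tin, plane from where it was at the start of the episode above 0.025 m or angle between tin's own z axis and vertical above 0.3 rad).
It also fails if it takes over 72 s, if anything falls off the work surface, if the arm or the gripper's body presses on something with over 40 N, if the wrist force passes 120 N, or if a joint passes its speed limit or range.

## Working session

There is one attempt and no reset: what is moved stays moved. The work goes in short steps, Python scripts to look and compute and a shell command to move; the robot and the scene stay as the last step left them, time stands still between calls to the robot, and variables do not carry over. Pictures are saved under pics/ and viewed, at most 10 in all, crops included, and the job is handed in when it is done.

```bash
mkdir -p pics; ls
python3 - <<'E'
from bench import *
import cv2,numpy as np
s=read_state();print({k:np.round(v,3).tolist() for k,v in s.items()})
for n in("scene","top"):
    d=get_image(n);cv2.imwrite(f"pics/{n}0.png",d["frame"][:,:,::-1]);np.savez(f"{n}0.npz",**{k:np.array(v) for k,v in d.items()})
    R=np.array(d["R"]);print(n,d["fx"],d["cx"],d["distortion"],(-R.T@np.array(d["t"])).round(0),R.round(2).tolist())
E
```

```text
pics
{'clock': 0.0, 'joints': [1.517, 0.386, 0.007, -0.0, -1.194, -0.259], 'joint_vel': [0.001, -0.0, 0.001, -0.0, 0.0, 0.001], 'joint_efforts': [0.0, -39.229, 18.84, 4.186, -0.005, 0.0], 'position': [192.134, 594.111, 230.217], 'ee_rot': [0.988, -0.156, -0.0, 0.001], 'contact_force': [-0.622, 0.072, 0.282], 'wrist_torque': [0.025, -0.0, -0.03], 'grasp_force': 0.0, 'gripper_width': 85.505}
scene 543.1255963566919 328.4012414714099 [-0.05934198  0.          0.          0.          0.        ] [ 263. -158. 1255.] [[0.34, -0.94, -0.01], [-0.88, -0.32, -0.34], [0.32, 0.12, -0.94]]
top 522.632753942332 322.05396011557775 [0.02597069 0.         0.         0.         0.        ] [ 497.  -45. 1255.] [[-0.01, -1.0, -0.0], [-0.99, 0.01, -0.13], [0.13, -0.0, -0.99]]
```

View pics/scene0.png

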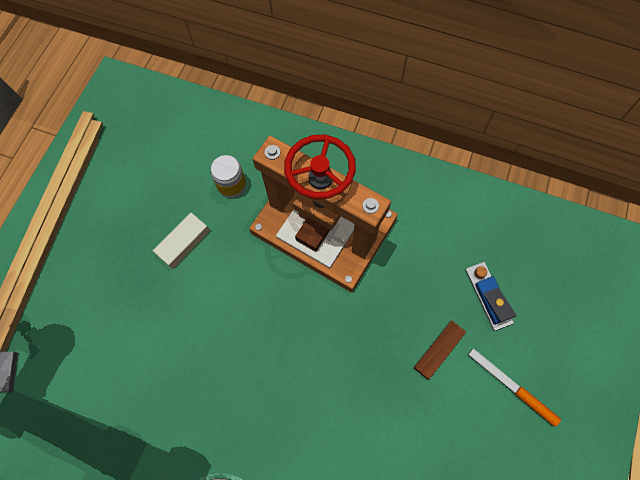

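View pics/top0.png

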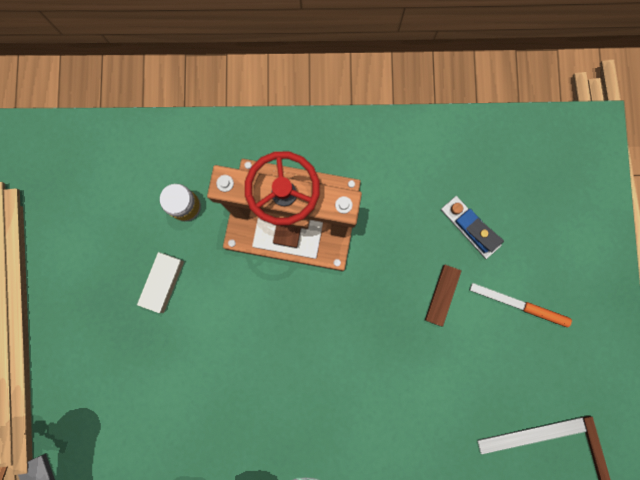

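The scene view shows the pale block at about (181,239), the press at (320,225), the tin at (228,175), and the offcut and plane on the right. The top view shows the pale block at (160,282), the bed at (287,238) with the dark block's front at (288,235), and the crosshead from (222,183) to (344,204).

```bash
cat > h.py <<'E'
import numpy as np,cv2
from bench import *
def cam(n):
    d=get_image(n); return {k:np.array(v) for k,v in d.items()}
def world(d):
    K=np.array([[d["fx"],0,d["cx"]],[0,d["fy"],d["cy"]],[0,0,1]],float)
    v,u=np.mgrid[0:480,0:640]
    p=cv2.undistortPoints(np.stack([u,v],-1).reshape(-1,1,2).astype(float),K,d["distortion"].astype(float)).reshape(480,640,2)
    ray=np.dstack([p,np.ones((480,640))])@d["R"]      # world dirs
    c=-d["R"].T@d["t"]
    return c+ray*d["range_z"][...,None].astype(float),ray,c
def plane(ray,c,z): return c+ray*((z-c[2])/ray[...,2])[...,None]
def rect(P,m):
    q=P[m][:,:2].astype(np.float32); r=cv2.minAreaRect(q)
    b=cv2.boxPoints(r); e=[b[1]-b[0],b[2]-b[1]]; l=max(e,key=np.linalg.norm)
    return np.round(r[0],1),np.round(r[1],1),round(float(np.degrees(np.arctan2(l[1],l[0])))%180,2),len(q)
def big(m):
    n,l,s,_=cv2.connectedComponentsWithStats(m.astype(np.uint8)); return l==1+np.argmax(s[1:,4])
E
python3 - <<'E'
from h import *
for n in("top","scene"):
    d=dict(np.load(n+"0.npz")); W,ray,c=world(d); z=W[...,2]; hsv=cv2.cvtColor(d["frame"],cv2.COLOR_RGB2HSV); H,S,V=[hsv[...,i].astype(int) for i in range(3)]
    print(n,"bench z",np.median(z[380:400,250:300]))
    pale=(S<70)&(V>130)&(z>20)&(z<45)&(W[...,1]>150)&(W[...,0]>350); pale=big(pale); print("pale",rect(plane(ray,c,34),pale),np.median(z[pale]))
    near=(np.abs(W[...,0]-600)<300)&(W[...,1]>-200)&(W[...,1]<200)
    m=big(near&(abs(z-278)<6)); print("cross",rect(W,m),rect(plane(ray,c,278),m),np.median(z[m]))
    m=big(near&(H<8)&(S>180)&(V>90)&(z>315)); print("wheel",rect(plane(ray,c,338),m),np.median(z[m]))
    m=big(near&(abs(z-40)<5)); print("base",rect(plane(ray,c,40),m),np.median(z[m]))
    m=big(near&(abs(z-52)<5)&(S<70)&(V>130)); print("bed",rect(plane(ray,c,52),m),np.median(z[m]))
    m=big(near&(abs(z-84)<6)); print("dark",rect(plane(ray,c,84),m),np.median(z[m]))
    for nm,b in(("base",abs(z-40)<5),("dark",abs(z-84)<6)):
        m=big(near&b); h=cv2.findContours(m.astype(np.uint8),0,2)[0][0]; q=cv2.approxPolyDP(h,2.5,True)[:,0]; print(nm,[(q_.tolist(),plane(ray,c,40 if nm=="base" else 84)[q_[1],q_[0],:2].round(0).tolist()) for q_ in q])
    m=big((z>90)&(z<110)&(W[...,1]>100)&(W[...,0]>500)); print("tin",rect(W,m))
E
```

```text
top bench z 0.19552687115231038
pale (array([554.4, 336.6]), array([ 56.9, 129.5]), 159.68, 1367) 34.26925931732603
cross (array([687.7, -69.9]), array([94.8, 66.6]), 78.98, 1402) (array([686.9, -69.7]), array([94.6, 66.2]), 78.72, 1402) 277.9889956237306
wheel (array([706.3,  26.3]), array([132.5, 131.3]), 44.31, 1955) 338.36545310340114
base (array([653.8,  37. ]), array([291.5, 102.6]), 78.94, 2456) 39.854856628878565
bed (array([651.3,  36.8]), array([150.2,  68.3]), 77.91, 1148) 52.10759979911427
dark (array([653.5,  35.3]), array([56. , 44.4]), 78.86, 471) 84.12321436199477
base [([229, 214], [713.0, 174.0]), ([223, 248], [632.0, 187.0]), ([344, 270], [577.0, -95.0]), ([352, 228], [675.0, -116.0]), ([348, 229], [673.0, -106.0]), ([345, 238], [652.0, -99.0]), ([330, 235], [660.0, -64.0]), ([331, 224], [686.0, -67.0]), ([323, 223], [688.0, -48.0]), ([317, 258], [606.0, -33.0]), ([254, 248], [631.0, 114.0]), ([252, 244], [641.0, 119.0]), ([258, 218], [702.0, 105.0]), ([251, 211], [719.0, 122.0]), ([248, 220], [698.0, 129.0]), ([233, 219], [700.0, 164.0])]
dark [([276, 226], [676.0
[... 778 characters left out ...]
0]), ([249, 228], [635.0, 187.0]), ([351, 288], [578.0, -92.0]), ([397, 215], [788.0, -137.0]), ([389, 210], [794.0, -115.0]), ([379, 227], [744.0, -106.0]), ([376, 241], [707.0, -110.0]), ([364, 259], [655.0, -98.0]), ([351, 252], [661.0, -64.0]), ([353, 232], [710.0, -51.0]), ([329, 269], [604.0, -29.0]), ([275, 236], [637.0, 120.0]), ([293, 209], [717.0, 105.0]), ([292, 202], [733.0, 114.0]), ([298, 193], [761.0, 109.0]), ([294, 191], [763.0, 120.0]), ([282, 212], [701.0, 127.0]), ([271, 207], [704.0, 157.0])]
dark [([307, 217], [693.0, 58.0]), ([295, 236], [639.0, 67.0]), ([316, 248], [628.0, 11.0]), ([327, 229], [681.0, 4.0])]
tin (array([740. , 285.4]), array([70.6, 67.6]), 63.62, 623)
```

```bash
cat >> h.py <<'E'
from scipy.spatial.transform import Rotation as Ro
PO=np.array([696.4,27.7,0]); PY=-11.1
def ori(yaw,lean=40): return Ro.from_euler('z',yaw,degrees=True)*Ro.from_euler('y',-lean,degrees=True)*Ro.from_euler('x',180,degrees=True)
def go(tcp,R):
    s=read_state(); dp=(np.array(tcp)-s["position"])/100; dr=np.degrees((R*Ro.from_quat(s["ee_rot"]).inv()).as_rotvec())/120
    print("shift",dp.round(3),"turn",dr.round(4),"| t",round(s["clock"],2),"pos",np.round(s["position"],1),"F",np.round(s["contact_force"],1),"w",round(s["gripper_width"],1),"g",round(s["grasp_force"],1))
def inpress(p):
    q=Ro.from_euler('z',-PY,degrees=True).apply(np.array(p)-PO); return q
def topress(x,y,z): return PO+Ro.from_euler('z',PY,degrees=True).apply([x,y,z])
E
python3 -c "
from h import *
go([533.3,344.6,107],ori(-20.4))"
```

```text
shift [ 3.411 -2.496 -1.233] turn [-0.1086 -0.3151 -0.0194] | t 0.1 pos [192.2 594.2 230.3] F [ 0.1  1.  -1.1] w 85.6 g 0.0
```

```bash
python3 -m jog '[[[0.3,-0.2,0],[-0.0217,-0.063,-0.0039],-1],[[0.6,-0.4,0],[-0.0434,-0.126,-0.0078],-1],[[0.9,-0.6,0],[-0.0652,-0.189,-0.0116],-1],[[1,-0.8,0],[-0.0869,-0.252,-0.0155],-1],[[1,-0.8,0],[-0.1086,-0.3151,-0.0194],-1],[[1,-0.8,0],[-0.1086,-0.3151,-0.0194],-1]]'
python3 -m jog '[[[0.4,-0.25,0],[0,0,0],-1],[[0.8,-0.5,0],[0,0,0],-1],[[1,-0.8,0],[0,0,0],-1]]'
python3 -m jog '[[[0.4,-0.25,-0.2],[0,0,0],-1],[[0.8,-0.5,-0.5],[0,0,0],-1],[[1,-0.7,-0.9],[0,0,0],-1],[[1,-0.7,-1],[0,0,0],-1],[[1,-0.7,-1],[0,0,0],-1]]'
python3 -c "
from h import *
go([533.3,344.6,107],ori(-20.4))"
```

```text
clock: 0.7
position: [291.3, 513.3, 228.4]
ee_rot: [0.925, -0.163, 0.338, 0.063]
contact_force: [0.2, -0.7, -0.9]
gripper_width: 85.5
grasp_force: 0.0
clock: 1.0
position: [394.0, 434.1, 231.1]
ee_rot: [0.925, -0.167, 0.336, 0.06]
contact_force: [0.5, 0.1, 0.4]
gripper_width: 85.3
grasp_force: 0.0
clock: 1.5
position: [493.3, 361.7, 129.2]
ee_rot: [0.925, -0.167, 0.335, 0.062]
contact_force: [-0.6, 1.5, 0.4]
gripper_width: 85.4
grasp_force: 0.0
shift [ 0.4   -0.171 -0.222] turn [ 0.0011 -0.0013  0.0012] | t 1.5 pos [493.3 361.7 129.2] F [-0.6  1.5  0.4] w 85.4 g 0.0
```

```bash
python3 -m jog '[[[0.4,-0.17,-0.22],[0,0,0],-1],[[0.4,-0.17,-0.5],[0,0,0],-1],[[0.4,-0.17,-0.5],[0,0,0],-1]]'
python3 - <<'E'
from h import *
go([533.3,344.6,7.5],ori(-20.4))
d=cam("top"); cv2.imwrite("pics/t1.png",cv2.resize(d["frame"][220:340,90:250,::-1],None,fx=4,fy=4))
E
```

```text
clock: 1.8
position: [532.7, 346.8, 79.8]
ee_rot: [0.925, -0.166, 0.336, 0.061]
contact_force: [0.3, -0.6, 0.0]
gripper_width: 85.5
grasp_force: 0.0
shift [ 0.006 -0.022 -0.723] turn [ 0.0006 -0.0009 -0.0003] | t 1.8 pos [532.7 346.8  79.8] F [ 0.3 -0.6  0. ] w 85.5 g 0.0
```

View pics/t1.png

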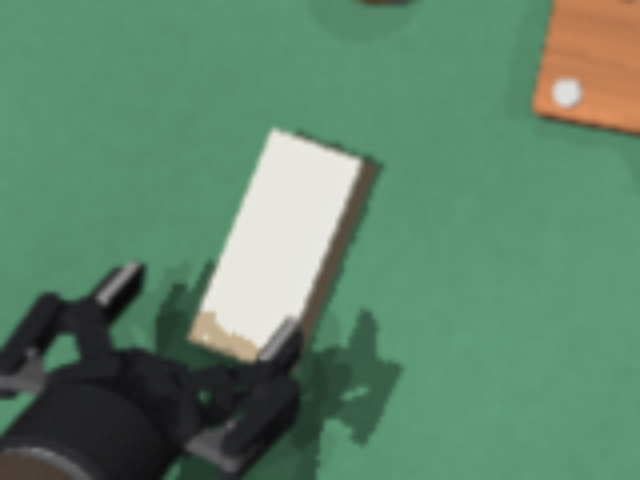

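The crop shows the leaned hand over the near end of the pale block. The finger tips are at about (140,268) and (295,322) in crop pixels, and I'll check their midpoint by ray.

Run:
```python
from h import *
d=cam("top");W,ray,c=world(d)
f=lambda u,v,z: (c+cv2.remap(ray.astype(np.float32),np.float32([[u]]),np.float32([[v]]),1)[0,0]*((z-c[2])/ray[int(v),int(u),2]))
for u,v in((140,268),(295,322),(217,295)): print(f(90+u/4,220+v/4,90).round(1), W[220+v//4,90+u//4].round(1))
s=read_state(); zt=Ro.from_quat(s["ee_rot"]).apply([0,0,1]); print("tip exp",s["position"]-13*zt)
hsv=cv2.cvtColor(d["frame"],cv2.COLOR_RGB2HSV);S,V=hsv[...,1].astype(int),hsv[...,2]
m=big((S<70)&(V>150)&(abs(W[...,2]-34)<8)&(W[...,1]>150)); print(rect(plane(ray,c,34),m))
```

```text
[542.5 392.6  90. ] [542.3 390.4  96. ]
[511.6 306.5  89.9] [512.5 304.1 103.3]
[527.  349.9  89.8] [530.2 369.3  34.3]
tip exp [525.0051865  351.46381575  92.66125313]
(array([555.1, 336.7]), array([ 56.5, 128.3]), 159.55, 1258)
```

```bash
python3 -m jog '[[[0.01,-0.02,-0.25],[0,0,0],-1],[[0.01,-0.02,-0.5],[0,0,0],-1],[[0.01,-0.02,-0.7],[0,0,0],-1],[[0.01,-0.02,-0.72],[0,0,0],-1],[[0.01,-0.02,-0.72],[0,0,0],-1]]'
python3 -c "
from h import *
go([533.3,344.6,7.5],ori(-20.4))"
```

```text
clock: 2.4
position: [533.8, 346.9, 11.0]
ee_rot: [0.925, -0.166, 0.338, 0.059]
contact_force: [0.2, -0.0, -0.3]
gripper_width: 85.3
grasp_force: 0.0
shift [-0.005 -0.023 -0.035] turn [-0.0011  0.0012 -0.0011] | t 2.4 pos [533.8 346.9  11. ] F [ 0.2 -0.  -0.3] w 85.3 g 0.0
```

```bash
python3 -m jog '[[[-0.01,-0.02,-0.03],[0,0,0],-1],[[-0.01,-0.02,-0.03],[0,0,0],-1],[[-0.01,-0.02,-0.03],[0,0,0],1],[[-0.01,-0.02,-0.03],[0,0,0],1],[[-0.01,-0.02,-0.03],[0,0,0],1],[[-0.01,-0.02,-0.03],[0,0,0],1],[[-0.01,-0.02,-0.03],[0,0,0],1],[[-0.01,-0.02,-0.03],[0,0,0],1],[[-0.01,-0.02,-0.03],[0,0,0],1],[[-0.01,-0.02,-0.03],[0,0,0],1]]'
python3 -c "
from h import *
go([533.3,344.6,7.5],ori(-20.4))"
```

```text
clock: 3.4
position: [532.5, 344.1, 7.1]
ee_rot: [0.925, -0.166, 0.337, 0.059]
contact_force: [-3.0, -0.1, 5.6]
gripper_width: 55.3
grasp_force: 63.8
shift [0.008 0.005 0.004] turn [-0.0008  0.0008 -0.001 ] | t 3.4 pos [532.5 344.1   7.1] F [-3.  -0.1  5.6] w 55.3 g 63.8
```

```bash
python3 -m jog '[[[0,0,0.15],[0,0,0],1],[[0,0,0.4],[0,0,0],1],[[0,0,0.7],[0,0,0],1],[[0,0,1],[0,0,0],1],[[0,0,1],[0,0,0],1],[[0,0,1],[0,0,0],1]]'
python3 -c "
from h import *
go(topress(-173.7,-2,107),ori(PY))"
```

```text
clock: 4.0
position: [531.8, 343.9, 106.0]
ee_rot: [0.925, -0.166, 0.336, 0.059]
contact_force: [-0.0, 0.3, -2.1]
gripper_width: 55.3
grasp_force: 63.8
shift [-0.062 -2.847  0.01 ] turn [-0.001  -0.0003  0.0766] | t 4.0 pos [531.8 343.9 106. ] F [-0.   0.3 -2.1] w 55.3 g 63.8
```

```bash
python3 -m jog '[[[0,-0.2,0],[0,0,0.02],1],[[-0.02,-0.5,0],[0,0,0.04],1],[[-0.02,-0.8,0],[0,0,0.06],1],[[-0.03,-1,0],[0,0,0.077],1],[[-0.03,-1,0],[0,0,0.077],1]]'
python3 -m jog '[[[0,-0.3,0],[0,0,0],1],[[-0.02,-0.6,0],[0,0,0],1],[[-0.03,-0.9,0],[0,0,0],1],[[-0.03,-1,0],[0,0,0],1]]'
python3 -m jog '[[[0,-0.3,0],[0,0,0],1],[[0,-0.6,0],[0,0,0],1],[[0,-0.85,0],[0,0,0],1],[[0,-0.85,0],[0,0,0],1],[[0,-0.85,0],[0,0,0],1]]'
python3 - <<'E'
from h import *
go(topress(-173.7,-2,107),ori(PY))
for n in("top","scene"):
    d=cam(n);W,ray,c=world(d)
    hsv=cv2.cvtColor(d["frame"],cv2.COLOR_RGB2HSV);S,V=hsv[...,1].astype(int),hsv[...,2]
    cv2.imwrite(f"pics/{n}2.png",cv2.resize(d["frame"][160:360,200:420,::-1],None,fx=3,fy=3))
    X=(W-PO)@Ro.from_euler('z',PY,degrees=True).as_matrix()
    m=big((S<70)&(V>130)&(abs(W[...,2]-128)<18)&(X[...,0]<-60)&(X[...,0]>-240)&(abs(X[...,1])<70))
    A=np.c_[X[m][:,:2],np.ones(m.sum())]; k=np.linalg.lstsq(A,X[m][:,2],rcond=None)[0]
    print(n,rect(X,m),"slopes deg",np.degrees(k[:2]).round(2),"z@-150",k@[-150,0,1])
E
```

```text
clock: 4.5
position: [528.2, 240.9, 107.7]
ee_rot: [0.936, -0.096, 0.336, 0.037]
contact_force: [0.1, 0.1, -2.0]
gripper_width: 55.2
grasp_force: 64.9
clock: 4.9
position: [524.0, 161.5, 134.6]
ee_rot: [0.94, -0.099, 0.323, 0.053]
contact_force: [0.4, -0.7, -1.3]
gripper_width: 55.0
grasp_force: 65.0
clock: 5.4
position: [524.5, 89.9, 155.8]
ee_rot: [0.943, -0.104, 0.31, 0.063]
contact_force: [-0.4, 0.1, -1.6]
gripper_width: 55.6
grasp_force: 65.0
shift [ 0.01  -0.307 -0.488] turn [ 0.0197 -0.0321  0.0216] | t 5.4 pos [524.5  89.9 155.8] F [-0.4  0.1 -1.6] w 55.6 g 65.0Traceback (most recent call last):
  File "<stdin>", line 8, in <module>
  File "h.py", line 18, in big
    n,l,s,_=cv2.connectedComponentsWithStats(m.astype(np.uint8)); return l==1+np.argmax(s[1:,4])
                                                                              ~~~~~~~~~^^^^^^^^^
    return _wrapfunc(a, 'argmax', axis=axis, out=out, **kwds)
    return bound(*args, **kwds)
ValueError: attempt to get argmax of an empty sequence
```

Run:
```python
from h import *
s=read_state();print(np.round(s["joints"],3),inpress(s["position"]))
```

```text
[ 0.193  0.131 -1.018  2.053 -0.332 -0.829] [-180.73783008   28.3361873   155.66780588]
```

```bash
python3 -c "
from h import *
go(topress(-140,-3,150),ori(PY))"
```

```text
shift [ 0.339 -0.386 -0.057] turn [ 0.0198 -0.0322  0.0212] | t 5.45 pos [524.5  90.3 155.7] F [-0.2 -0.3 -1.3] w 55.2 g 65.0
```

```bash
python3 -m jog '[[[0.1,0,0.1],[0,0,0],1],[[0.2,0,0.2],[0,0,0],1],[[0.3,0,0.3],[0,0,0],1],[[0.3,0,0.3],[0,0,0],1],[[0.3,0,0.3],[0,0,0],1]]'
python3 -c "
from h import *
go(topress(-140,-3,150),ori(PY));print(read_state()['joints'])"
```

```text
clock: 5.95
position: [554.2, 91.0, 185.6]
ee_rot: [0.943, -0.103, 0.31, 0.063]
contact_force: [-0.6, 0.8, -1.8]
gripper_width: 55.1
grasp_force: 65.0
shift [ 0.043 -0.393 -0.356] turn [ 0.0201 -0.0321  0.0204] | t 5.95 pos [554.2  91.  185.6] F [-0.6  0.8 -1.8] w 55.1 g 65.0
[ 0.29896031  0.12683495 -0.95170824  1.73252498 -0.35455812 -0.58783092]
```

```bash
python3 -m jog '[[[0.02,-0.1,0],[0.01,-0.016,0.01],1],[[0.04,-0.2,0],[0.02,-0.032,0.02],1],[[0.04,-0.3,-0.1],[0.02,-0.032,0.02],1],[[0.04,-0.39,-0.2],[0.02,-0.032,0.02],1],[[0.04,-0.39,-0.35],[0.02,-0.032,0.02],1],[[0.04,-0.39,-0.35],[0.02,-0.032,0.02],1],[[0.04,-0.39,-0.35],[0.02,-0.032,0.02],1]]'
python3 -c "
from h import *
go(topress(-140,-3,150),ori(PY));print(read_state()['joints'])"
```

```text
clock: 6.65
position: [560.0, 67.9, 184.2]
ee_rot: [0.942, -0.099, 0.317, 0.05]
contact_force: [-0.7, -0.2, -2.1]
gripper_width: 55.1
grasp_force: 65.1
shift [-0.015 -0.162 -0.342] turn [ 0.0101 -0.0244  0.0128] | t 6.65 pos [560.   67.9 184.2] F [-0.7 -0.2 -2.1] w 55.1 g 65.1
[ 0.10338449  0.11918841 -0.94718545  2.05310993 -0.24656009 -0.73749393]
```

```bash
cat > kin.py <<'E'
from h import *
from scipy.optimize import least_squares
D=[([1.517,.385,.008,0,-1.194,-.259],[192.295,594.661,231.312],[.988,-.156,0,.001]),
([.193,.131,-1.018,2.053,-.332,-.829],[524.5,90.1,155.8],[.943,-.104,.31,.063]),
([.29896,.12683,-.95171,1.7325,-.35456,-.58783],[554.2,91.,185.6],[.943,-.103,.31,.063]),
([.10338,.11919,-.94719,2.05311,-.24656,-.73749],[560,67.9,184.2],[.942,-.099,.317,.05])]
E_=Ro.from_euler
def fk(q,p,s4,s6):
    h,L1,e,L2,Lw,a=p; A=E_('z',q[0]); f=q[1]-q[2]
    F=A*E_('y',f); G=F*E_('x',s4*q[3])*E_('y',-q[4])*E_('x',s6*q[5])
    return A.apply([a+L1*np.sin(q[1]),0,h+L1*np.cos(q[1])])+F.apply([L2,0,e])+G.apply([Lw,0,0]),G
E
python3 - <<'E'
from kin import *
for s4 in(1,-1):
  for s6 in(1,-1):
    C=[(fk(q,[0]*6,s4,s6)[1].inv()*Ro.from_quat(r)) for q,_,r in D]; sp=max((C[0].inv()*c).magnitude() for c in C)
    if sp<.1:
        r=least_squares(lambda p:np.concatenate([(fk(q,p,s4,s6)[0]-x) for q,x,_ in D]+[.02*(p-[400,400,0,400,250,0])]),[400,400,0,400,250,0])
        print(s4,s6,sp,r.x.round(1),r.fun[:12].round(1),C[0].as_quat().round(3))
E
```

```text
-1 -1 0.0018955475217892457 [280.6 139.1   3.  172.5 115.2 391. ] [-159.8    9.2    2.3   14.9  -18.6   14.3  -17.4   33.1   -9.8   -1.4
  -35.    -6.6] [ 0.5   -0.501  0.5   -0.5  ]
```

```bash
sed -i 's/h,L1,e,L2,Lw,a=p/h,L1,e,L2,Lw,a,d=p/; s/\[a+L1\*np.sin(q\[1\]),0,/[a+L1*np.sin(q[1]),d,/' kin.py
python3 - <<'E'
from kin import *
s=read_state(); D.append((s["joints"],s["position"],s["ee_rot"]))
p0=np.array([400,400,0,400,250,0,0])
for w in(.02,.002):
  r=least_squares(lambda p:np.concatenate([(fk(q,p,-1,-1)[0]-x) for q,x,_ in D]+[w*(p-p0)]),p0)
  print(r.x.round(1),r.fun[:15].round(1))
E
```

```text
[ 421.5 -469.3  -45.5  -15.5 -285.7  813.  -106.6] [-53.3   4.4   4.4  23.7  -7.5  24.7 -11.2  67.3  -8.9 -10.7 -55.9 -10.1
 -10.6 -55.9 -10.1]
[ 941.3 -897.3 -178.1   41.  -306.3  968.8 -111. ] [-49.    2.9   4.   14.8  -7.6  30.8 -10.7  70.2  -9.7  -6.2 -55.4 -12.5
  -6.2 -55.4 -12.5]
```

```bash
cat > kin2.py <<'E'
from kin import *
def fk2(q,p):
    h,L1,e,L2,Lw,a,d,w,u=p; A=E_('z',q[0]); F=A*E_('y',q[1]-q[2]); B=F*E_('x',-q[3]); G=B*E_('y',-q[4])
    return A.apply([a+L1*np.sin(q[1]),d,h+L1*np.cos(q[1])])+F.apply([L2,0,e])+B.apply([0,w,0])+G.apply([Lw,0,u]),G*E_('x',-q[5])
C0=fk2(D[0][0],[0]*9)[1].inv()*Ro.from_quat(D[0][2])
s=read_state()
def fit(w=.02):
    p0=np.array([350,400,0,400,250,0,0,0,0])
    return least_squares(lambda p:np.concatenate([(fk2(q,p)[0]-x) for q,x,_ in D]+[w*(p-p0)]),p0)
E
python3 - <<'E'
from kin2 import *
for w in(.05,.01,.002):
    r=fit(w);print(r.x.round(1),r.fun[:12].round(1))
E
```

```text
[ 317.3  428.9  -35.1  427.8  293.    52.6   -4.5 -155.5    5.3] [-0.1 -0.4  0.3 -2.1 -0.8  1.3  0.9  1.6 -0.4  1.2 -0.8 -1. ]
[ 210.1  522.2  -11.8  425.1  295.3   16.4   -1.  -159.     0.6] [-0.  -0.1  0.  -0.7 -0.   0.3  0.3  0.3 -0.   0.5 -0.3 -0.2]
[ 1.680e+02  5.575e+02 -1.600e+00  4.215e+02  2.968e+02  3.200e+00
 -5.000e-01 -1.595e+02  2.000e-01] [-0.  -0.  -0.  -0.2  0.1 -0.1  0.1  0.   0.1  0.1 -0.2  0.1]
```

```bash
cat >> kin2.py <<'E'
P=np.array([168,557.5,-1.6,421.5,296.8,3.2,-.5,-159.5,.2])
lo=np.array([-3.14,-1.21,-1.07,-3.16,-2.99,-3.1])+.02; hi=np.array([3.14,2.06,1.41,2.05,-.16,3.1])-.02
def ik(t,R,q0):
    f=lambda q:np.r_[(fk2(q,P)[0]-t)/100,((fk2(q,P)[1]*C0).inv()*R).as_rotvec()]
    r=least_squares(f,np.clip(q0,lo+.01,hi-.01),bounds=(lo,hi)); return r.x,np.abs(r.fun).max()
E
python3 - <<'E'
from kin2 import *
rng=np.random.default_rng(0)
for lean in(40,33,27):
  for x,z in((-140,150),(-125,110),(-100,100),(-64,92),(-24,92)):
    S=[]
    for k in range(25):
        q0=np.r_[rng.uniform(-.6,.9),rng.uniform(-.2,1.2),rng.uniform(-1,1),rng.uniform(-3,2),rng.uniform(-2,-.2),rng.uniform(-3,3)]
        q,e=ik(topress(x,-2,z),ori(PY,lean),q0)
        if e<.005 and not any(np.abs(q-b).max()<.05 for b in S): S.append(q)
    print(lean,x,z,[b.round(2).tolist() for b in S])
E
```

```text
40 -140 150 []
40 -125 110 [[-0.19, 0.28, -0.78, -3.14, -0.18, -1.57]]
40 -100 100 [[-0.19, 0.33, -0.73, -3.13, -0.18, -1.58]]
40 -64 92 []
40 -24 92 []
33 -140 150 []
33 -125 110 []
33 -100 100 []
33 -64 92 []
33 -24 92 []
27 -140 150 [[0.28, 0.18, -0.91, 1.31, -0.21, -0.16]]
27 -125 110 []
27 -100 100 []
27 -64 92 []
27 -24 92 []
```

Run:
```python
from kin2 import *
rng=np.random.default_rng(0)
s=read_state();print("check",ik(s["position"],Ro.from_quat(s["ee_rot"]),s["joints"]))
w=lambda q:(q+np.pi)%(2*np.pi)-np.pi
for lean in(40,30,25):
  for x,z in((-125,110),(-64,92),(-24,92)):
    S=[]
    for k in range(40):
        q0=np.r_[rng.uniform(-.6,.9),rng.uniform(-.2,1.2),rng.uniform(-1,1),rng.uniform(-3,2),rng.uniform(-2,2),rng.uniform(-3,3)]
        t=topress(x,-2,z);R=ori(PY,lean)
        r=least_squares(lambda q:np.r_[(fk2(q,P)[0]-t)/100,((fk2(q,P)[1]*C0).inv()*R).as_rotvec()],q0)
        q=w(r.x)
        if np.abs(r.fun).max()<.005 and abs(q[0])<1.5 and not any(np.abs(w(q-b)).max()<.05 for b in S): S.append(q)
    print(lean,x,z,*[b.round(2).tolist() for b in S],sep="\n  ")
```

```text
check (array([ 0.11225177,  0.11945747, -0.94768075,  2.03      , -0.24912043,
       -0.72189795]), np.float64(0.002703518526368877))
40
  -125
  110
  [-0.19, 0.28, -0.77, -3.13, -0.17, -1.58]
  [-0.12, 0.26, -0.54, -2.53, 0.08, -2.24]
  [0.52, 2.03, -2.64, 0.75, -2.48, 1.62]
  [-0.19, 1.98, -2.36, 3.13, 2.81, -1.58]
40
  -64
  92
  [-0.14, 0.38, -0.44, -2.57, 0.07, -2.18]
  [-0.19, 0.39, -0.65, -3.13, -0.17, -1.58]
40
  -24
  92
  [-0.17, 0.43, -0.41, -2.73, 0.04, -2.0]
  [-0.19, 0.43, -0.56, -3.12, -0.12, -1.59]
30
  -125
  110
  [-0.15, 0.27, -0.82, 2.65, -0.04, -1.12]
  [-0.19, 0.27, -0.66, 3.12, 0.11, -1.55]
30
  -64
  92
  [-0.15, 0.38, -0.7, 2.65, -0.04, -1.11]
  [-0.19, 0.38, -0.54, 3.12, 0.12, -1.55]
30
  -24
  92
  [-0.12, 0.42, -0.67, 2.45, -0.05, -0.94]
  [-0.19, 0.43, -0.45, 3.13, 0.17, -1.56]
25
  -125
  110
  [0.11, 0.26, -0.91, 1.72, -0.13, -0.43]
  [-0.19, 0.28, -0.59, 3.13, 0.26, -1.56]
  [-0.13, 1.96, -2.35, -2.56, 3.1, -1.05]
25
  -64
  92
  [-0.19, 0.39, -0.48, 3.13, 0.27, -1.56]
  [0.06, 0.37, -0.8, 1.76, -0.11, -0.42]
  [-0.19, 1.99, -2.66, 3.14, 2.76, -1.57]
25
  -24
  92
  [-0.19, 0.45, -0.38, 3.14, 0.31, -1.56]
  [0.15, 0.42, -0.71, 1.4, -0.14, -0.14]
```

Run:
```python
from kin2 import *
seeds=[[.1,.3,-.8,1.2,-.25,0],[.3,.3,-.8,.6,-.4,0],[.3,.3,-.8,0,-.4,0.2]]
def best(t,R):
    return min((ik(t,R,q) for q in seeds),key=lambda r:r[1])
for lean in(25,22,20,17,14,10):
  for x,z in((-130,125),(-130,100),(-90,98),(-40,98)):
    q,e=best(topress(x,-1,z),ori(PY,lean)); print(lean,x,z,q.round(2),round(e,4))
for yaw in(-20.4,):
  for z in(5,60,110):
    for lean in (20,40):
      q,e=best(np.array([525,347,z]),ori(yaw,lean)); print("pick",lean,z,q.round(2),round(e,4))
```

```text
25 -130 125 [ 0.24  0.23 -0.9   1.37 -0.18 -0.19] 0.0
25 -130 100 [ 0.19  0.28 -0.91  1.55 -0.18 -0.33] 0.031
25 -90 98 [ 0.21  0.33 -0.83  1.38 -0.18 -0.18] 0.0222
25 -40 98 [ 0.21  0.4  -0.72  1.22 -0.18 -0.01] 0.0108
22 -130 125 [ 0.39  0.25 -0.8   0.82 -0.29  0.22] 0.0
22 -130 100 [ 0.28  0.28 -0.88  1.22 -0.18 -0.08] 0.0006
22 -90 98 [ 0.3   0.34 -0.77  1.01 -0.21  0.11] 0.0
22 -40 98 [ 0.32  0.42 -0.61  0.72 -0.28  0.38] 0.0
20 -130 125 [ 0.43  0.26 -0.72  0.61 -0.36  0.4 ] 0.0
20 -130 100 [ 0.38  0.3  -0.8   0.81 -0.26  0.23] 0.0
20 -90 98 [ 0.37  0.36 -0.68  0.67 -0.3   0.38] 0.0
20 -40 98 [ 0.35  0.43 -0.52  0.52 -0.36  0.57] 0.0
17 -130 125 [ 0.45  0.28 -0.63  0.41 -0.45  0.58] 0.0
17 -130 100 [ 0.43  0.32 -0.68  0.49 -0.37  0.51] 0.0
17 -90 98 [ 0.4   0.38 -0.57  0.42 -0.41  0.61] 0.0
17 -40 98 [ 0.35  0.44 -0.43  0.34 -0.47  0.74] 0.0
14 -130 125 [ 0.44  0.3  -0.55  0.28 -0.54  0.71] 0.0
14 -130 100 [ 0.44  0.33 -0.59  0.32 -0.47  0.67] 0.0
14 -90 98 [ 0.39  0.39 -0.49  0.28 -0.5   0.75] 0.0
14 -40 98 [ 0.35  0.46 -0.35  0.23 -0.56  0.84] 0.0
10 -130 125 [ 0.42  0.32 -0.46  0.16 -0.65  0.83] 0.0
10 -130 100 [ 0.42  0.36 -0.49  0.18 -0.59  0.81] 0.0
10 -90 98 [ 0.38  0.42 -0.39  0.16 -0.62  0.87] 0.0
10 -40 98 [ 0.34  0.49 -0.26  0.14 -0.68  0.94] 0.0
pick 20 5 [ 0.87  0.57 -0.67  1.01 -0.39 -0.62] 0.0
pick 40 5 [ 0.81  0.61 -0.81  1.8  -0.65 -1.34] 0.0
pick 20 60 [ 0.94  0.5  -0.58  0.73 -0.51 -0.36] 0.0
pick 40 60 [ 0.87  0.51 -0.8   1.59 -0.65 -1.16] 0.0
pick 20 110 [ 0.96  0.43 -0.5   0.59 -0.63 -0.22] 0.0
pick 40 110 [ 0.92  0.44 -0.76  1.4  -0.67 -0.98] 0.0
```

```bash
python3 -m jog '[[[0,0.3,0],[0,0,0],1],[[-0.05,0.6,0],[0,0,0],1],[[-0.1,0.9,0],[0,0,0],1],[[-0.1,1,0],[0,0,0],1]]'
python3 -m jog '[[[0,0.3,0],[0,0,0],1],[[-0.05,0.6,0],[0,0,0],1],[[-0.1,0.9,0],[0,0,0],1],[[-0.1,1,0],[0,0,0],1],[[-0.1,1,0],[0,0,0],1]]'
python3 -c "
from h import *
go([533,344.6,87],ori(-20.4));print(read_state()['joints'])"
```

```text
clock: 7.05
position: [549.7, 171.0, 185.3]
ee_rot: [0.942, -0.097, 0.318, 0.049]
contact_force: [-0.8, -0.0, -2.1]
gripper_width: 55.5
grasp_force: 65.1
clock: 7.55
position: [540.1, 269.2, 185.3]
ee_rot: [0.942, -0.098, 0.318, 0.049]
contact_force: [0.0, -0.1, -2.3]
gripper_width: 55.1
grasp_force: 65.1
shift [-0.071  0.754 -0.983] turn [ 0.008  -0.024  -0.0655] | t 7.55 pos [540.1 269.2 185.3] F [ 0.  -0.1 -2.3] w 55.1 g 65.1
[ 0.79564276  0.24201895 -0.80449517  1.31964512 -0.57851918 -0.6011022 ]
```

```bash
python3 -m jog '[[[0,0.25,-0.2],[0.002,-0.006,-0.02],1],[[-0.03,0.5,-0.4],[0.004,-0.012,-0.04],1],[[-0.07,0.75,-0.6],[0.008,-0.024,-0.065],1],[[-0.07,0.75,-0.85],[0.008,-0.024,-0.065],1],[[-0.07,0.75,-0.98],[0.008,-0.024,-0.065],1],[[-0.07,0.75,-0.98],[0.008,-0.024,-0.065],1]]'
python3 -c "
from h import *
go([533,344.6,8],ori(-20.4));print(read_state()['joints'])"
```

```text
clock: 8.15
position: [533.0, 339.4, 85.0]
ee_rot: [0.925, -0.168, 0.335, 0.063]
contact_force: [0.0, 0.4, -1.1]
gripper_width: 55.3
grasp_force: 65.1
shift [ 0.     0.052 -0.77 ] turn [ 0.0016 -0.0017  0.002 ] | t 8.15 pos [533.  339.4  85. ] F [ 0.   0.4 -1.1] w 55.3 g 65.1
[ 0.87624721  0.47128391 -0.78012255  1.497898   -0.65402837 -1.05352324]
```

```bash
python3 -m jog '[[[0,0.05,-0.25],[0,0,0],1],[[0,0.05,-0.5],[0.001,-0.001,0.002],1],[[0,0.05,-0.68],[0.001,-0.001,0.002],1],[[0,0.05,-0.74],[0.001,-0.001,0.002],1],[[0,0.05,-0.77],[0.001,-0.001,0.002],1],[[0,0.05,-0.77],[0.001,-0.001,0.002],1]]'
python3 -c "
from h import *
go([533,344.6,8],ori(-20.4))"
```

```text
clock: 8.75
position: [533.9, 346.8, 11.4]
ee_rot: [0.925, -0.167, 0.338, 0.059]
contact_force: [-0.1, 0.1, -0.7]
gripper_width: 55.3
grasp_force: 65.1
shift [-0.009 -0.022 -0.034] turn [-0.0017  0.0014 -0.0003] | t 8.75 pos [533.9 346.8  11.4] F [-0.1  0.1 -0.7] w 55.3 g 65.1
```

```bash
python3 -m jog '[[[0,0,-0.03],[0,0,0],1],[[0,0,-0.035],[0,0,0],1],[[0,0,-0.035],[0,0,0],-1],[[0,0,-0.035],[0,0,0],-1],[[0,0,-0.035],[0,0,0],-1],[[0,0,-0.035],[0,0,0],-1],[[0,0,-0.035],[0,0,0],-1],[[0,0,-0.035],[0,0,0],-1],[[-0.1,0.04,0.2],[0,0,0],-1],[[-0.3,0.1,0.5],[0,0,0],-1],[[-0.3,0.1,0.8],[0,0,0],-1],[[-0.3,0.1,0.8],[0,0,0],-1]]'
python3 - <<'E'
from h import *
d=cam("top");W,ray,c=world(d);hsv=cv2.cvtColor(d["frame"],cv2.COLOR_RGB2HSV);S,V=hsv[...,1].astype(int),hsv[...,2]
m=(S<70)&(V>130)&(abs(W[...,2]-34)<8)&(W[...,1]>150)&(W[...,0]>350);m=big(m);print(rect(plane(ray,c,34),m))
d=cam("scene");W,ray,c=world(d);hsv=cv2.cvtColor(d["frame"],cv2.COLOR_RGB2HSV);S,V=hsv[...,1].astype(int),hsv[...,2]
m=(S<70)&(V>130)&(abs(W[...,2]-34)<8)&(W[...,1]>150)&(W[...,0]>350);m=big(m);print(rect(plane(ray,c,34),m))
go([520,350,90],ori(-20.4,20))
E
```

```text
clock: 9.95
position: [503.5, 359.3, 94.5]
ee_rot: [0.924, -0.167, 0.339, 0.056]
contact_force: [0.0, 0.1, 0.1]
gripper_width: 85.2
grasp_force: 0.0
(array([555. , 339.6]), array([ 56.8, 129.5]), 160.16, 1363)
(array([555.6, 338.8]), array([ 55.3, 129.3]), 160.62, 1118)
shift [ 0.169 -0.075 -0.011] turn [ 0.0559  0.1575 -0.0006] | t 10.05 pos [503.1 357.5  91.1] F [-0.3 -0.5  0.2] w 85.7 g 0.0
```

```bash
python3 -m jog '[[[0.03,-0.01,0],[0.019,0.053,0],-1],[[0.06,-0.02,0],[0.037,0.105,0],-1],[[0.1,-0.03,-0.1],[0.056,0.157,0],-1],[[0.1,-0.03,-0.2],[0.056,0.157,0],-1],[[0.1,-0.03,-0.2],[0.056,0.157,0],-1]]'
python3 -c "
from h import *
go([512.8,354.4,14.4],ori(-19.7,20))"
```

```text
clock: 10.55
position: [513.9, 352.8, 68.4]
ee_rot: [0.969, -0.175, 0.17, 0.033]
contact_force: [-0.2, -1.0, -0.3]
gripper_width: 85.3
grasp_force: 0.0
shift [-0.011  0.016 -0.54 ] turn [ 0.0016 -0.0008  0.0069] | t 10.55 pos [513.9 352.8  68.4] F [-0.2 -1.  -0.3] w 85.3 g 0.0
```

```bash
python3 -m jog '[[[-0.01,0.01,-0.2],[0.001,-0.001,0.007],-1],[[-0.01,0.01,-0.4],[0.001,-0.001,0.007],-1],[[-0.01,0.01,-0.54],[0.001,-0.001,0.007],-1],[[-0.01,0.01,-0.54],[0.001,-0.001,0.007],-1],[[-0.01,0.01,-0.54],[0.001,-0.001,0.007],-1]]'
python3 -c "
from h import *
go([512.8,354.4,14.4],ori(-19.7,20))"
```

```text
clock: 11.05
position: [512.2, 353.9, 15.9]
ee_rot: [0.97, -0.167, 0.172, 0.03]
contact_force: [0.4, 0.1, -0.3]
gripper_width: 85.3
grasp_force: 0.0
shift [ 0.006  0.005 -0.015] turn [ 0.0006  0.0009 -0.0014] | t 11.05 pos [512.2 353.9  15.9] F [ 0.4  0.1 -0.3] w 85.3 g 0.0
```

```bash
python3 -m jog '[[[0,0,-0.01],[0,0,0],1],[[0,0,-0.01],[0,0,0],1],[[0,0,-0.01],[0,0,0],1],[[0,0,-0.01],[0,0,0],1],[[0,0,-0.01],[0,0,0],1],[[0,0,-0.01],[0,0,0],1],[[0,0,-0.01],[0,0,0],1],[[0,0,-0.01],[0,0,0],1]]'
python3 -c "
from h import *
go([512.8,354.4,14.4],ori(-19.7,20))"
python3 -m jog '[[[0,0,0.2],[0,0,0],1],[[0,0,0.5],[0,0,0],1],[[0,0,0.8],[0,0,0],1],[[0,0,1],[0,0,0],1],[[0,0,1],[0,0,0],1]]'
python3 -c "
from h import *
go(topress(-180,-2,115),ori(PY,20));print(read_state()['joints'])
from kin2 import *
for x in(-180,-150,-130):
  q,e=ik(topress(x,-2,115),ori(PY,20),[.4,.25,-.7,.6,-.36,.4]);print(x,q.round(2),round(e,3))"
```

```text
clock: 11.85
position: [512.7, 355.8, 16.6]
ee_rot: [0.97, -0.167, 0.173, 0.028]
contact_force: [-2.1, 1.1, 5.3]
gripper_width: 54.3
grasp_force: 65.8
shift [ 0.001 -0.014 -0.022] turn [-0.0012  0.0019 -0.0019] | t 11.85 pos [512.7 355.8  16.6] F [-2.1  1.1  5.3] w 54.3 g 65.8
clock: 12.35
position: [513.0, 356.9, 118.3]
ee_rot: [0.97, -0.167, 0.173, 0.026]
contact_force: [0.1, 0.0, -1.0]
gripper_width: 54.7
grasp_force: 65.1
shift [ 0.064 -2.965 -0.033] turn [-0.0032  0.0024  0.0698] | t 12.35 pos [513.  356.9 118.3] F [ 0.1  0.  -1. ] w 54.7 g 65.1
[ 0.98849176  0.41205098 -0.5035313   0.58701025 -0.64518127 -0.23117432]
-180 [ 0.45  0.2  -0.88  0.81 -0.29  0.17] 0.0
-150 [ 0.43  0.25 -0.81  0.73 -0.3   0.28] 0.0
-130 [ 0.42  0.28 -0.75  0.67 -0.32  0.35] 0.0
```

```bash
python3 -m jog '[[[0,-0.2,0],[0,0,0.02],1],[[0.02,-0.5,0],[-0.001,0.001,0.04],1],[[0.02,-0.8,0],[-0.002,0.001,0.06],1],[[0.02,-1,0],[-0.003,0.002,0.07],1],[[0.02,-1,0],[-0.003,0.002,0.07],1]]'
python3 -m jog '[[[0,-0.3,0],[0,0,0],1],[[0.02,-0.6,0],[0,0,0],1],[[0.02,-0.9,0],[0,0,0],1],[[0.02,-1,0],[0,0,0],1]]'
python3 -m jog '[[[0,-0.3,0],[0,0,0],1],[[0.02,-0.6,0],[0,0,0],1],[[0.02,-0.9,0],[0,0,0],1],[[0.02,-0.96,0],[0,0,0],1],[[0.02,-0.96,0],[0,0,0],1],[[0.02,-0.96,0],[0,0,0],1]]'
python3 - <<'E'
from h import *
go(topress(-180,-2,115),ori(PY,20))
for n in("top","scene"):
    d=cam(n);W,ray,c=world(d)
    hsv=cv2.cvtColor(d["frame"],cv2.COLOR_RGB2HSV);S,V=hsv[...,1].astype(int),hsv[...,2]
    cv2.imwrite(f"pics/{n}3.png",cv2.resize(d["frame"][140:360,180:420,::-1],None,fx=3,fy=2.7))
    X=(W-PO)@Ro.from_euler('z',PY,degrees=True).as_matrix()
    m=(S<70)&(V>110)&(abs(W[...,2]-136)<14)&(X[...,0]<-45)&(X[...,0]>-220)&(abs(X[...,1])<60)
    if m.sum()<50: print("none",m.sum());continue
    m=big(m)
    A=np.c_[X[m][:,:2],np.ones(m.sum())]; k=np.linalg.lstsq(A,X[m][:,2],rcond=None)[0]
    print(n,rect(X,m),"slopes deg",np.degrees(k[:2]).round(2),"z@-130",k@[-130,0,1],"back end x",np.percentile(X[m][:,0],99))
print(inpress(read_state()["position"]))
E
```

```text
clock: 12.85
position: [512.5, 250.3, 113.2]
ee_rot: [0.98, -0.097, 0.17, 0.022]
contact_force: [0.4, 0.3, -1.7]
gripper_width: 54.6
grasp_force: 65.0
clock: 13.25
position: [515.0, 152.2, 113.9]
ee_rot: [0.98, -0.096, 0.171, 0.021]
contact_force: [0.1, 0.4, -1.5]
gripper_width: 54.4
grasp_force: 65.0
clock: 13.85
position: [518.9, 60.0, 115.4]
ee_rot: [0.98, -0.094, 0.173, 0.019]
contact_force: [0.2, 0.0, -0.9]
gripper_width: 54.6
grasp_force: 65.0
shift [ 0.005  0.004 -0.004] turn [ 0.0024 -0.0006 -0.0006] | t 13.85 pos [518.9  60.  115.4] F [ 0.2  0.  -0.9] w 54.6 g 65.0
top (array([-131.9,   -2.6]), array([ 57.7, 124.5]), 179.26, 1480) slopes deg [-0.43 -0.35] z@-130 132.4810450040615 back end x -71.0414966332019
scene (array([-123.5,   -2. ]), array([ 56.7, 110.8]), 179.84, 1191) slopes deg [-0.23 -0.76] z@-130 131.45280658920163 back end x -69.48157162699702
[-180.56411327   -2.33698044  115.42427994]
```

View pics/scene3.png

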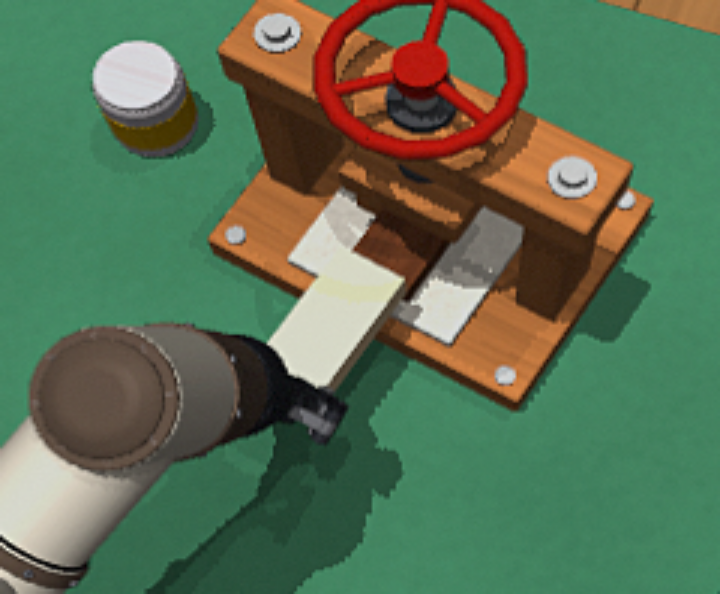

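Scene crop: the pale block is level and square in front of the dark block. Its far end is at about (365,265), and the hand is clear of the press on the near left. Next I move it in over the dark block.

```bash
python3 -m jog '[[[0.15,-0.03,-0.03],[0.002,0,0],1],[[0.4,-0.08,-0.06],[0.002,0,0],1],[[0.65,-0.128,-0.09],[0.002,0,0],1],[[0.85,-0.167,-0.09],[0.002,0,0],1],[[0.93,-0.182,-0.09],[0.002,0,0],1],[[0.93,-0.182,-0.09],[0.002,0,0],1],[[0.93,-0.182,-0.09],[0.002,0,0],1]]'
python3 -c "
from h import *
go(topress(-86,-2,103),ori(PY,20));print(inpress(read_state()['position']))"
```

```text
clock: 14.65
position: [610.3, 40.8, 106.0]
ee_rot: [0.98, -0.095, 0.172, 0.018]
contact_force: [-0.4, -0.2, -1.5]
gripper_width: 54.6
grasp_force: 65.0
shift [ 0.013  0.014 -0.03 ] turn [ 0.0009 -0.0013 -0.0001] | t 14.65 pos [610.3  40.8 106. ] F [-0.4 -0.2 -1.5] w 54.6 g 65.0
[-86.98350033  -3.66525945 105.97013183]
```

```bash
python3 -m jog '[[[0,0.01,-0.02],[0,0,0],1],[[0,0.01,-0.03],[0,0,0],1],[[0,0.01,-0.03],[0,0,0],1]]'; python3 -m jog '[[[0,0,-0.01],[0,0,0],1],[[0,0,-0.01],[0,0,0],1]]';python3 -m jog '[[[0,0,-0.005],[0,0,0],1],[[0,0,-0.005],[0,0,0],1]]'
```

```text
clock: 14.95
position: [610.6, 41.6, 103.3]
ee_rot: [0.98, -0.095, 0.172, 0.018]
contact_force: [0.1, 0.2, -2.4]
gripper_width: 54.8
grasp_force: 65.0
clock: 15.15
position: [611.1, 41.6, 102.4]
ee_rot: [0.98, -0.095, 0.172, 0.018]
contact_force: [0.6, -0.2, -1.7]
gripper_width: 54.3
grasp_force: 65.0
clock: 15.35
position: [611.3, 41.6, 101.9]
ee_rot: [0.98, -0.095, 0.172, 0.017]
contact_force: [0.8, -0.7, -2.7]
gripper_width: 54.8
grasp_force: 65.0
```

```bash
for i in 1 2; do python3 -m jog '[[[0,0,-0.005],[0,0,0],1],[[0,0,-0.005],[0,0,0],1]]' | grep -E "pos|force|rot"; done; python3 -c "
from h import *
print(read_state()['wrist_torque'])"
```

```text
position: [611.4, 41.7, 101.5]
ee_rot: [0.98, -0.095, 0.172, 0.017]
contact_force: [0.3, 0.0, -0.6]
grasp_force: 65.0
position: [611.5, 41.7, 101.1]
ee_rot: [0.98, -0.095, 0.172, 0.017]
contact_force: [-0.8, 0.1, 0.3]
grasp_force: 65.1
[ 0.11138167  0.76955997 -0.03117379]
```

```bash
for i in 1 2; do python3 -m jog '[[[0,0,-0.005],[0,0,0],1],[[0,0,-0.005],[0,0,0],1]]' | grep -E "pos|contact|rot"; python3 -c "
from h import *
print(read_state()['wrist_torque'].round(2) if hasattr(read_state()['wrist_torque'],'round') else read_state()['wrist_torque'])"; done
```

```text
position: [611.4, 41.7, 100.7]
ee_rot: [0.98, -0.095, 0.172, 0.017]
contact_force: [-1.4, -0.2, -0.2]
[0.17 0.81 0.07]
position: [611.6, 41.8, 100.7]
ee_rot: [0.98, -0.095, 0.173, 0.017]
contact_force: [-2.9, -0.5, 3.9]
[ 0.14  0.95 -0.05]
```

```bash
cat > chk.py <<'E'
from h import *
def chk():
  for n in("top","scene"):
    d=cam(n);W,ray,c=world(d);hsv=cv2.cvtColor(d["frame"],cv2.COLOR_RGB2HSV);H,S,V=[hsv[...,i].astype(int) for i in range(3)]
    X=(W-PO)@Ro.from_euler('z',PY,degrees=True).as_matrix(); Y=(plane(ray,c,118)-PO)@Ro.from_euler('z',PY,degrees=True).as_matrix()
    m=(S<75)&(V>90)&(abs(W[...,2]-118)<8)&(X[...,0]<20)&(X[...,0]>-125)&(abs(X[...,1])<45)
    if m.sum()<50: print(n,"none",m.sum());continue
    m=big(m); A=np.c_[X[m][:,:2],np.ones(m.sum())]; k=np.linalg.lstsq(A,X[m][:,2],rcond=None)[0]
    print(n,rect(Y,m),"x",np.percentile(Y[m][:,0],[.5,99.5]).round(1),"y",np.percentile(Y[m][:,1],[.5,99.5]).round(1),"slopes",np.degrees(k[:2]).round(2),"z",(k@[-60,0,1]).round(1))
  s=read_state();R=Ro.from_quat(s["ee_rot"]);t=R.apply([0,0,1]);yv=R.apply([0,1,0])
  print("tcp press",inpress(s["position"]).round(1),"F press",Ro.from_euler('z',-PY,degrees=True).apply(s["contact_force"]).round(1),"T",np.round(s["wrist_torque"],2),"lean",np.degrees(np.arcsin(np.hypot(*t[:2]))).round(2),"closeyaw",np.degrees(np.arctan2(-yv[1],-yv[0])).round(2)-90,"clock",s["clock"],"w",s["gripper_width"])
if __name__=="__main__": chk()
E
python3 -m jog '[[[0,0,-0.005],[0,0,0],1],[[0,0,-0.005],[0,0,0],1]]' | grep -E "contact"; python3 chk.py
```

```text
contact_force: [-4.8, 0.1, 7.3]
top (array([-57.2,  -2.8]), array([60.5, 66.7]), 172.98, 722) x [-89.9 -26.5] y [-31.2  25.4] slopes [-0.42 -0.53] z 117.8
scene (array([-58.6,  -2.6]), array([56.1, 45.6]), 89.23, 322) x [-80.1 -36.7] y [-30.4  24.8] slopes [-1.45  0.16] z 117.3
tcp press [-85.8  -2.5 100.6] F press [-5.1 -1.5  6.7] T [ 0.05  1.11 -0.09] lean 20.03 closeyaw -11.11 clock 16.45 w 54.34961674864004
```

```bash
python3 -m jog '[[[0,0,-0.003],[0,0,0],1],[[0,0,-0.003],[0,0,0],1],[[0,0,-0.003],[0,0,0],1],[[0.03,-0.006,-0.003],[0,0,0],1],[[0.06,-0.012,-0.003],[0,0,0],1],[[0.06,-0.012,-0.003],[0,0,0],1]]' | grep -E "contact|pos|rot"; python3 -c "
from h import *
s=read_state();print(inpress(s['position']),s['wrist_torque'])"
```

```text
position: [618.5, 41.1, 100.6]
ee_rot: [0.98, -0.095, 0.174, 0.017]
contact_force: [-1.9, -0.7, 6.2]
[-79.01921702  -1.83432591 100.59877798] [ 0.12713663  0.66947856 -0.0259139 ]
```

```bash
for i in 1; do python3 -m jog '[[[0.03,-0.004,-0.004],[0,0,0],1],[[0.06,-0.008,-0.004],[0,0,0],1],[[0.09,-0.013,-0.004],[0,0,0],1],[[0.09,-0.013,-0.004],[0,0,0],1]]' | grep -E "contact|pos|rot"; done; python3 -c "
from h import *
s=read_state();print(inpress(s['position']),s['wrist_torque'])"
```

```text
position: [627.8, 40.0, 100.6]
ee_rot: [0.98, -0.095, 0.174, 0.016]
contact_force: [-2.9, -1.0, 7.0]
[-69.69534011  -1.10280018 100.59381376] [0.23252088 0.66501595 0.02911503]
```

```bash
python3 -m jog '[[[0.03,-0.004,-0.003],[0,0,0],1],[[0.06,-0.008,-0.004],[0,0,0],1],[[0.08,-0.011,-0.004],[0,0,0],1],[[0.08,-0.011,-0.004],[0,0,0],1],[[0.08,-0.011,-0.004],[0,0,0],1]]' | grep -E "contact|pos|rot"; python3 chk.py
```

```text
position: [635.8, 39.0, 100.6]
ee_rot: [0.98, -0.095, 0.174, 0.016]
contact_force: [-4.8, 0.1, 8.9]
top (array([-45.5,  -1.7]), array([65.1, 39. ]), 88.95, 418) x [-64.7 -26.4] y [-31.3  28.3] slopes [ 0.1  -0.66] z 117.9
scene (array([-44.3, -13.8]), array([29.5, 19.8]), 79.73, 79) x [-55.6 -36.2] y [-28.2   1. ] slopes [-5.45 -2.13] z 117.7
tcp press [-61.6  -0.6 100.6] F press [-4.1 -0.3  8.7] T [0.43 0.92 0.12] lean 20.17 closeyaw -11.040000000000006 clock 18.05 w 55.01398716576665
```

Run:
```python
from h import *
a=cam("scene")["frame"][130:310,200:400,::-1];b=cam("top")["frame"][150:330,190:390,::-1]
cv2.imwrite("pics/s4.png",cv2.resize(np.hstack([a,b]),(800,360)))
```

```text
(no output)
```

View pics/s4.png

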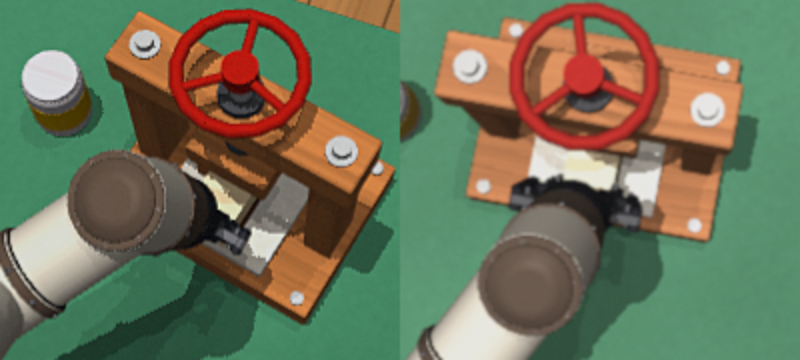

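```bash
python3 -m jog '[[[0.03,-0.004,-0.002],[0,0,0],1],[[0.06,-0.008,-0.002],[0,0,0],1],[[0.08,-0.011,-0.002],[0,0,0],1],[[0.08,-0.011,-0.002],[0,0,0],1],[[0.08,-0.011,-0.002],[0,0,0],1]]' | grep -E "contact|pos|rot"; python3 chk.py | tail -1
```

```text
position: [643.9, 37.9, 100.6]
ee_rot: [0.98, -0.095, 0.174, 0.016]
contact_force: [-3.4, 1.4, 11.4]
tcp press [-5.350e+01 -1.000e-01  1.006e+02] F press [-4.5 -0.8  9.2] T [0.36 0.9  0.08] lean 20.19 closeyaw -11.040000000000006 clock 18.75 w 54.712133839205464
```

The two views show the block's cream top under the platen at about (215,200) left and (580,165) right. The hand and wrist stay in front of the wheel and crosshead. I'll continue in small steps up to the stop.

```bash
python3 -m jog '[[[0.02,-0.003,0],[0,0,0],1],[[0.04,-0.006,0],[0,0,0],1],[[0.05,-0.008,0],[0,0,0],1],[[0.05,-0.008,0],[0,0,0],1]]' | grep -E "contact|pos"; python3 chk.py | tail -1;  python3 -m jog '[[[0.01,-0.002,0],[0,0,0],1],[[0.02,-0.003,0],[0,0,0],1],[[0.02,-0.003,0],[0,0,0],1]]' | grep -E "contact|pos"; python3 chk.py | tail -1
```

```text
position: [648.7, 37.1, 100.6]
contact_force: [-4.6, 0.7, 9.8]
tcp press [-48.6   0.  100.6] F press [-5.  -0.1  9.6] T [0.5  1.15 0.07] lean 20.18 closeyaw -11.049999999999997 clock 19.25 w 54.593372037979094
position: [650.6, 36.7, 100.6]
contact_force: [-5.9, -0.1, 10.3]
tcp press [-4.670e+01  1.000e-01  1.006e+02] F press [-6.1 -0.5 11. ] T [0.51 1.18 0.12] lean 20.17 closeyaw -11.049999999999997 clock 19.65 w 54.53340556824783
```

```bash
for i in 1 2; do python3 -m jog '[[[0.01,-0.002,0],[0,0,0],1],[[0.01,-0.002,0],[0,0,0],1]]' >/dev/null; python3 chk.py | tail -1;done
```

```text
tcp press [-4.570e+01  1.000e-01  1.006e+02] F press [-6.2  0.1 10.8] T [0.52 1.21 0.1 ] lean 20.17 closeyaw -11.040000000000006 clock 19.95 w 54.5659063253556
tcp press [-45.1   0.  100.6] F press [-9.   0.9 12.9] T [0.88 1.76 0.21] lean 20.14 closeyaw -11.040000000000006 clock 20.25 w 54.53554719327993
```

```bash
for i in 1; do python3 -m jog '[[[0.01,-0.002,0],[0,0,0],1],[[0.01,-0.002,0],[0,0,0],1]]' >/dev/null; python3 chk.py | tail -1;done; python3 -m jog '[[[0.002,0.01,0],[0,0,0],1],[[0.002,0.01,0],[0,0,0],1]]' >/dev/null; python3 chk.py | tail -1
```

```text
tcp press [-45.   -0.  100.6] F press [-15.2   2.1  14.7] T [1.51 2.82 0.39] lean 20.09 closeyaw -11.040000000000006 clock 20.55 w 54.65688068610296
tcp press [-4.510e+01  1.000e-01  1.006e+02] F press [-12.4  -0.   15.8] T [0.73 2.57 0.21] lean 20.06 closeyaw -11.079999999999998 clock 20.85 w 54.443642123140535
```

```bash
for i in 1 2 3; do python3 -m jog '[[[0.002,0.01,0],[0,0,0],1],[[0.002,0.01,0],[0,0,0],1]]' >/dev/null; python3 chk.py | tail -1;done
```

```text
tcp press [-45.1   0.3 100.6] F press [-12.4  -2.3  16.3] T [ 0.    2.36 -0.07] lean 20.02 closeyaw -11.14 clock 21.15 w 54.80915674397189
tcp press [-45.2   0.4 100.6] F press [-10.8  -4.1  16.5] T [-0.69  2.21 -0.34] lean 19.99 closeyaw -11.219999999999999 clock 21.45 w 54.51697909714408
tcp press [-45.2   0.7 100.6] F press [-10.3  -6.3  17. ] T [-1.31  2.06 -0.59] lean 19.96 closeyaw -11.290000000000006 clock 21.75 w 54.48657001574548
```

```bash
python3 -m jog '[[[-0.005,0.001,0.006],[0,0,0],1],[[-0.005,0.001,0.006],[0,0,0],1]]' >/dev/null; python3 chk.py | tail -1; for i in 1 2; do python3 -m jog '[[[0.002,0.01,0],[0,0,0],1],[[0.002,0.01,0],[0,0,0],1]]' >/dev/null; python3 chk.py | tail -1;done
```

```text
tcp press [-45.3   0.9 100.7] F press [-6.2 -6.6 12.8] T [-1.44  1.36 -0.8 ] lean 19.95 closeyaw -11.319999999999993 clock 22.05 w 54.59281715983071
tcp press [-45.4   1.1 100.7] F press [-5.4 -9.5 13. ] T [-2.14  1.12 -1.02] lean 19.92 closeyaw -11.39 clock 22.35 w 54.41360687073167
tcp press [-45.4   1.2 100.7] F press [-4.1 -9.9 13.4] T [-2.67  0.88 -1.24] lean 19.89 closeyaw -11.459999999999994 clock 22.65 w 54.750205917243534
```

```bash
python3 -m jog '[[[-0.004,-0.02,0],[0,0,0.003],1],[[-0.004,-0.02,0],[0,0,0.003],1],[[-0.004,-0.02,0],[0,0,0.003],1]]' >/dev/null; python3 chk.py | tail -1; python3 -m jog '[[[0,0,0],[0,0,0.005],1],[[0,0,0],[0,0,0.005],1]]' >/dev/null; python3 chk.py
```

```text
tcp press [-45.2   0.9 100.7] F press [-6.  -6.2 12.4] T [-1.34  1.26 -1.02] lean 19.96 closeyaw -11.030000000000001 clock 23.05 w 54.85667911987262
top (array([-36.6,  -1.7]), array([62.6, 21.3]), 88.95, 201) x [-47.  -26.2] y [-30.7  28. ] slopes [-5.21  0.52] z 120.4
scene none 9
tcp press [-45.    0.6 100.6] F press [-4.8 -6.8 11.8] T [-1.61  0.89 -1.31] lean 19.95 closeyaw -10.510000000000005 clock 23.35 w 54.439203299743575
```

```bash
python3 -m jog '[[[0.008,-0.002,0],[0,0,0],1],[[0.008,-0.002,0],[0,0,0],1],[[0.008,-0.002,0],[0,0,0],1]]' >/dev/null; python3 chk.py | tail -1; python3 -m jog '[[[-0.002,-0.01,0.006],[0,0,0],1],[[-0.002,-0.01,0.006],[0,0,0],1]]' >/dev/null; python3 chk.py|tail -1
```

```text
tcp press [-45.    0.5 100.6] F press [-8.8 -5.7 13.7] T [-1.02  1.75 -1.21] lean 19.91 closeyaw -10.510000000000005 clock 23.75 w 54.511975314931654
tcp press [-45.    0.4 100.7] F press [-8.4 -2.5 11.4] T [-0.29  1.73 -0.97] lean 19.91 closeyaw -10.450000000000003 clock 24.05 w 54.65664010672048
```

```bash
python3 -m jog '[[[0,0,0],[0,0,0],-1],[[0,0,0],[0,0,0],-1],[[0,0,0],[0,0,0],-1],[[0,0,0],[0,0,0],-1],[[0,0,0],[0,0,0],-1],[[0,0,0],[0,0,0],-1],[[0,0,0],[0,0,0],-1]]'; python3 chk.py|tail -1
python3 -m jog '[[[-0.1,0.02,0.02],[0,0,0],-1],[[-0.3,0.058,0.06],[0,0,0],-1],[[-0.6,0.116,0.12],[0,0,0],-1],[[-0.9,0.174,0.25],[0,0,0],-1],[[-0.9,0.174,0.4],[0,0,0],-1],[[-0.9,0.3,0.5],[0,0,0],-1]]'
python3 -m jog '[[[0,0.3,0],[0,0,0],-1],[[0,0.6,0.1],[0,0,0],-1],[[0,0.9,0.2],[0,0,0],-1],[[0,1,0.2],[0,0,0],-1]]'
python3 -m jog '[[[0,0.3,0],[0,0,0],-1],[[0,0.6,0.1],[0,0,0],-1],[[0,0.9,0.2],[0,0,0],-1],[[0,1,0.2],[0,0,0],-1],[[0,1,0.2],[0,0,0],-1]]' >/dev/null
python3 - <<'E'
from chk import *
chk()
d=cam("top");W,ray,c=world(d);M=Ro.from_euler('z',PY,degrees=True).as_matrix();Y=(plane(ray,c,118)-PO)@M
cv2.imwrite("pics/e.png",np.hstack([cv2.resize(cam("scene")["frame"][170:290,250:400,::-1],(400,320)),cv2.resize(d["frame"][170:290,215:365,::-1],(400,320))]))
E
```

```text
clock: 24.75
position: [653.2, 38.2, 99.2]
ee_rot: [0.981, -0.087, 0.172, 0.016]
contact_force: [-0.4, -0.1, -0.9]
gripper_width: 85.2
grasp_force: 0.0
tcp press [-44.4   2.   99.3] F press [ 0.3  0.3 -0.3] T [ 0.14  0.7  -0.04] lean 19.93 closeyaw -10.159999999999997 clock 24.85 w 85.23088816069512
clock: 25.45
position: [561.6, 67.6, 150.5]
ee_rot: [0.981, -0.088, 0.172, 0.016]
contact_force: [0.4, 0.3, -0.3]
gripper_width: 85.6
grasp_force: 0.0
clock: 25.85
position: [563.8, 171.2, 171.4]
ee_rot: [0.981, -0.086, 0.174, 0.014]
contact_force: [0.1, 0.1, 1.1]
gripper_width: 85.4
grasp_force: 0.0
top (array([-45.6,  -0. ]), array([39.1, 56.3]), 90.3, 438) x [-65.  -26.4] y [-27.9  27.9] slopes [ 0.65 -0.35] z 117.8
scene (array([-51.1,   0.9]), array([27.2, 57. ]), 93.2, 222) x [-64.  -36.4] y [-27.1  28.4] slopes [-2.72  0.07] z 117.5
tcp press [-177.6  208.5  188.1] F press [-1.  -0.5 -0.2] T [0.05 0.66 0.04] lean 19.82 closeyaw -10.219999999999999 clock 26.45 w 85.4592529228028
```

View pics/e.png

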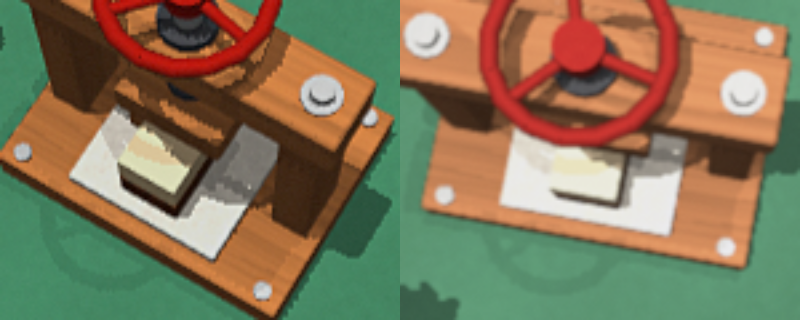

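The end views show the pale block stacked flush on the dark one, with its front corners at about (120,155) to (180,195) left and (555,190) to (625,205) right. Measured in the press frame, its front edge is at x = -65 and its sides are at y = ±28, which is home. The robot is clear.

```bash
python3 -c "
from bench import *
print(job_done())"
```

```text
the job is handed in; nothing more can be done
None
```

The pale block was pressed and rubbed back along the dark one at about 8–18 N (just over 15 N only at the stop), now sits hard against the back stop and side fence within about 1 mm of home by the last camera check, and the job is handed in with the hand clear; no verdict was returned, and I did not re-measure the offcut, tin or plane.

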